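# Pin a stock tote shut

### The job

Lock the grey stock tote for dispatch: shut its blue lid fully, then push the red-headed lock pin fully home through the clevis and the lid's eye, then flip the yellow keeper bar all the way down behind the pin's head. Leave the tape roll, mug and bottle where they stand.

Things in the scene. Friction and masses are not known exactly. Their poses are not given: they have to be found in the camera images.
- tote: Grey tote, open box 260 (x) x 200 (y) x 120 mm high, fixed to the bench. Origin: centre of its underside; z up. Blue lid hinged along the top of its +y side; the steel lock is on a bracket along its -y side, the pin's axis 40 mm off that wall. x, y, z below are the tote's axes.
- clevis (a point): Centre of the clevis, on the pin's axis (along x), at tote (50, -140, 124) mm; axes as the tote's. Two upright cheeks, 8 mm thick, outer faces at x = -14 and +14 mm from here, 34 mm wide, 17 mm tall above the axis, with 15 mm holes. The lid's eye (10 mm thick, 15 mm hole) comes down between them; its hole is on the axis when the lid is fully shut.
- channel (a point): Middle of the open channel that guides the pin, on the pin's axis, 67 mm in -x from point clevis; axes as the tote's. The channel is 106 mm long (x) and ends at the near cheek: floor 6 mm below the axis, a slot 14.4 mm wide between two rails whose tops are level with the axis and which reach to y = +-19 mm.
- pin_home (a point): Fixed point on the tote on the pin's axis, 36 mm in +x from point clevis: where the pin's tip is when the pin is fully home.
- lid_edge (a point): Point on the lid's outer (top) face, 190 mm from the hinge line, mid-length along x, about 12 mm in from the free edge. Lid: 266 x 204 x 8 mm, 0.3 kg; its top face is 4 mm above the hinge line when shut (a thin raised panel in the middle is for looks only).
- lid (a joint): Lid angle in rad: 0 is fully shut (level), grows as the free -y edge rises. Hinge line along x at tote y = +100, z = 124 mm. Stiff friction hinge (about 0.45 N m): the lid stays where it is left; push its outer face down, with some 3 to 8 N, to close it.
- pin_head (a point): Centre of the loose lock pin's red head (x along the shank to the tip, z up): block 14 (x) x 30 (y) x 26 mm high; the shank's axis is 14.5 mm below this point, the front face 7 mm ahead. It rides just above the rails, the shank in the channel; pushed in +x it slides easily (about 1 N) until the front face stops on the near cheek: fully home. Pin mass about 90 g.
- pin_tip (a point): Tip of the pin's steel shank, on its axis (same axes as the pin): 12 mm diameter, 50 mm long ahead of the head, with a 3 mm chamfer at the tip. At the start it lies 4 to 20 mm short of the near cheek.
- keeper_tip (a point): Free end of the yellow keeper bar (8 mm in x, 10 mm thick, 48 mm from hinge to this end). Its hinge, along x, is at 35 mm in -x, 30 mm in -y and 8 mm above point clevis.
- keeper (a joint): Keeper angle in rad: 0 is fully down, level towards +y across the channel, 3 mm behind the head of a pin that is home; pi/2 is upright; more leans outwards (-y). Light friction hinge (0.015 N m): stays where it is left. It cannot go down while the head is under it.
- tape: Bystander: orange roll of tape lying flat, 104 mm across, 48 mm high; origin at the centre of its underside.
- mug: Bystander: blue mug, 76 mm across, 85 mm high; origin at the centre of its underside.
- bottle: Bystander: green bottle, 60 mm across, 150 mm high; origin at the centre of its underside.

How it is judged:
By the outcome, as a careful person would: the job done as asked, in the order asked, and still so for the second after the job is handed in, with the robot touching nothing.
It also fails if it takes over 48 s, if anything falls off the work surface, if the arm or the gripper's body presses on something with over 40 N, if the wrist force passes 120 N, or if a joint passes its speed limit or range.

### The arm

A 6-joint arm with a two-finger parallel gripper is mounted at the origin on the work surface. World frame = base frame: x ahead of the robot, y to its left, z up, the work surface at z = 0. Lengths are in mm, angles in rad, forces in N, time in s.
With the tool pointing down it reaches from about 400 to 925 mm from the base axis. Payload 12.5 kg.
Tool frame: the origin (TCP) lies at the centre of the arm's flange, where the gripper is bolted on; the fingertips stand 190 mm ahead of it and the grasp point (between the pads) lies env.grip_point_offset ahead of it (env.grip_point_offset is the distance from the TCP to the grasp point, in mm); z points along the fingers, x is the direction in which the jaws open and shut, and the axes are right-handed (so a half turn about z gives the same grasp; the last joint's range is limited). The gripper opens to 95 mm and grips with 3 to 60 N. Pads are 20 mm wide; open, the fingers measure 119 mm over their backs; the gripper's body (75 mm by 180 mm) begins 59 mm behind the grasp point.
Start: joints at [-1.32, 0.491, 1.559, -0, 1.092, -0.106], TCP at [218.318, -585.63, 404.761] pointing down, gripper open.
Joint ranges: [-3.1, 3.1], [-0.84, 2.19], [0.05, 2.79], [-1.13, 4.28], [0.06, 2.93], [-2.69, 2.69]. Speed limits (rad/s): [2.22, 2.22, 2.79, 3.14, 3.14, 3.14].

### API

Orientations are given as [roll, pitch, yaw] about the fixed x, y, z axes, in that order (R = Rz(yaw) Ry(pitch) Rx(roll)).
In Python, from cell import state, read_camera, camera_model, job_done, env gives the robot as it stands.
- The arm moves only by the tool arm_command, never from a script. Its argument "steps" is a list of rows, each a list of 6 numbers: the shift along the tool's x, y, z in cm, then the turn, a rotation vector about the tool's x, y, z in degrees. In form: [[dx, dy, dz, rx, ry, rz], ...]. A call has 1 to 12 rows; each row is the pose to reach, as a shift and turn from the pose commanded when the call began, along the tool's axes at that moment; what a row does not reach only later rows make up. A row lasts 1/12 s, in which the tool goes at most 41.7 mm and 7.16 degrees, less where a joint would pass 70% of its speed; a pose out of reach is approached as far as the arm can. A call with a gripper value outside its range is refused whole. "jaw" is the finger opening in cm, from 0 to 9.51, set as the call begins (left out, the last holds). The fingers move at their own pace and stop on an object; the grip force is fixed at half the most. Time passes only in rows, so rows that repeat a pose let the fingers close. It gives the time, the measured TCP pose, the force and the opening at its end, in the units of the state.
- state(): the state, without advancing time (a new reading comes with each control period).
- read_camera(name): name is "side" or "top"; returns the picture (384x512x3 uint8, red, green, blue); there is no depth.
- camera_model(name): a dict with "K" (3x3 intrinsics, pixels), "k1" (the pictures are not rectified: a ray, as slopes to the right and down, at radius r is drawn at 1 + k1 r^2 times it, then the intrinsics apply), "xyz" and "rotation" of the camera in the world. Camera axes: x right, y up, looking along -z (the intrinsics and any distortion apply to the point x, -y, -z); pixel columns grow to the right and rows downward; lengths in mm; the calibration is good to about 2 mm. A picture is of the moment at which its call begins. camera_model takes no time and is no camera call.
- job_done(): hands the job in, once; it reports no verdict.
The state is a dict: "t": time; "joints": joint angles; "qvel": joint speeds; "tau": joint torques, N m; "eef_pos": TCP position; "tcp_rot": TCP orientation; "ft_force": force on the tool from outside, world axes, zero at the start; "moment": the same for the moment, N m; "opening": opening from 0.0 (shut) to 1.0 (fully open).
Only numpy, scipy, OpenCV 4.12 (cv2) and the standard library are available. Lean on these libraries where they do the work, as an engineer would, in place of code of your own. Each camera call takes 0.05 s, during which the arm holds its last target. There are 200 camera calls.

## Working session

There is one attempt and no reset: what is moved stays moved. The work goes in short steps, Python scripts to look and compute and a tool call to move; the robot and the scene stay as the last step left them, time stands still between calls to the robot, and variables do not carry over. Pictures are saved under pics/ and viewed, about 8 in all and at most 12, crops included, and the job is handed in when it is done.

Besides the shell and the picture viewer there is one more tool, called as a command line: name --pt "numbers of a row" for each row, then --argument value for the rest. arm_command: Moves the arm, as the interface text tells. Its arguments: {"type":"object","properties":{"steps":{"type":"array"},"jaw":{"type":"number"}},"required":["steps"]}

```bash
ls; mkdir -p pics
cat > h.py <<'E'
import numpy as np, cv2
from cell import state, read_camera, camera_model, job_done, env
def proj(n,P):
    m=camera_model(n); c=(np.atleast_2d(P)-m['xyz'])@np.array(m['rotation'])
    s=np.c_[c[:,0]/-c[:,2],-c[:,1]/-c[:,2]]; s=s*(1+m['k1']*(s**2).sum(1,keepdims=True))
    K=np.array(m['K']); return (np.c_[s,np.ones(len(s))]@K.T)[:,:2]
def ray(n,uv):
    m=camera_model(n);K=np.array(m['K']); d=(np.linalg.inv(K)@np.array([*uv,1.]))[:2]; s=d.copy()
    for _ in range(20): s=d/(1+m['k1']*(s@s))
    v=np.array(m['rotation'])@np.array([s[0],-s[1],-1.]); return np.array(m['xyz'],float),v/np.linalg.norm(v)
def onz(n,uv,z):
    o,v=ray(n,uv); return o+v*(z-o[2])/v[2]
def tri(a,b):
    (o1,v1),(o2,v2)=ray('top',a),ray('side',b)
    t=np.linalg.lstsq(np.c_[v1,-v2],o2-o1,rcond=None)[0]; p,q=o1+t[0]*v1,o2+t[1]*v2
    return (p+q)/2,np.linalg.norm(p-q)
E
python3 - <<'E'
from h import *
print(state()); print(env.grip_point_offset)
for n in('top','side'):
    im=read_camera(n); m=camera_model(n); print(m)
    cv2.imwrite(f'pics/{n}0.png',im[:,:,::-1])
E
```

```text
pics
{'t': 0.0, 'joints': array([-1.31961902e+00,  4.91577088e-01,  1.55945674e+00, -2.42784503e-05,
        1.09172582e+00, -1.05613371e-01]), 'qvel': array([ 0.00071261,  0.00071401,  0.0005003 , -0.00155128,  0.00064235,
        0.00084061]), 'tau': array([-3.79644247e-03, -6.12650228e+01, -2.58182573e+01,  6.90938439e-02,
        4.82719636e-02, -8.85131567e-05]), 'eef_pos': array([ 218.29634132, -585.60165951,  404.14822782]), 'tcp_rot': array([-3.14149104e+00,  1.16276555e-03, -1.21399439e+00]), 'ft_force': array([-0.43518748, -0.57253826,  0.14822183]), 'moment': array([-0.06763331,  0.03736373, -0.03898401]), 'opening': 1.0054520180889697}
171.3
{'K': array([[485.61208184,   0.        , 261.6381789 ],
       [  0.        , 485.61208184, 199.24732646],
       [  0.        ,   0.        ,   1.        ]]), 'k1': -0.20497662893285604, 'xyz': array([ 284.32381441,   -8.65186486, 1427.04766719]), 'rotation': array([ 2.13568149e-01, -1.05929430e-03, -1.46410898e+00])}
{'K': array([[386.29723435,   0.        , 257.4743761 ],
       [  0.        , 386.29723435, 187.57689394],
       [  0.        ,   0.        ,   1.        ]]), 'k1': -0.10661744106715398, 'xyz': array([-213.76472264,  150.05748373, 1018.29008675]), 'rotation': array([ 0.72374756,  0.01580845, -1.79473481])}
```

```bash
sed -i "s/np.array(m\['rotation'\])/Rot.from_euler('xyz',m['rotation']).as_matrix()/g; 1a from scipy.spatial.transform import Rotation as Rot" h.py; cat h.py | head -20
```

```text
import numpy as np, cv2
from scipy.spatial.transform import Rotation as Rot
from cell import state, read_camera, camera_model, job_done, env
def proj(n,P):
    m=camera_model(n); c=(np.atleast_2d(P)-m['xyz'])@Rot.from_euler('xyz',m['rotation']).as_matrix()
    s=np.c_[c[:,0]/-c[:,2],-c[:,1]/-c[:,2]]; s=s*(1+m['k1']*(s**2).sum(1,keepdims=True))
    K=np.array(m['K']); return (np.c_[s,np.ones(len(s))]@K.T)[:,:2]
def ray(n,uv):
    m=camera_model(n);K=np.array(m['K']); d=(np.linalg.inv(K)@np.array([*uv,1.]))[:2]; s=d.copy()
    for _ in range(20): s=d/(1+m['k1']*(s@s))
    v=Rot.from_euler('xyz',m['rotation']).as_matrix()@np.array([s[0],-s[1],-1.]); return np.array(m['xyz'],float),v/np.linalg.norm(v)
def onz(n,uv,z):
    o,v=ray(n,uv); return o+v*(z-o[2])/v[2]
def tri(a,b):
    (o1,v1),(o2,v2)=ray('top',a),ray('side',b)
    t=np.linalg.lstsq(np.c_[v1,-v2],o2-o1,rcond=None)[0]; p,q=o1+t[0]*v1,o2+t[1]*v2
    return (p+q)/2,np.linalg.norm(p-q)
```

View pics/top0.png

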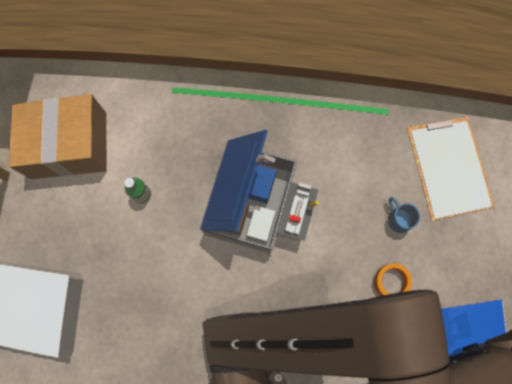

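View pics/side0.png

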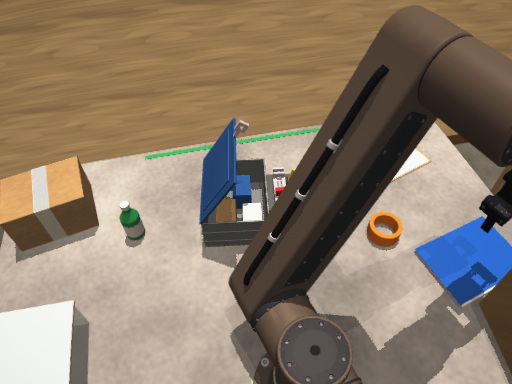

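The top view shows the tote near (250,200), its lid open and leaning to the left. The lock bracket is on the right, with the red head at (295,217) and the yellow keeper at (316,203). The side view is partly blocked by the arm. I'll zoom in on the tote.

Run:
```python
import cv2
im=cv2.imread('pics/top0.png')[120:260,190:330]
cv2.imwrite('pics/top0c.png',cv2.resize(im,(560,560),interpolation=cv2.INTER_CUBIC))
```

```text
(no output)
```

View pics/top0c.png

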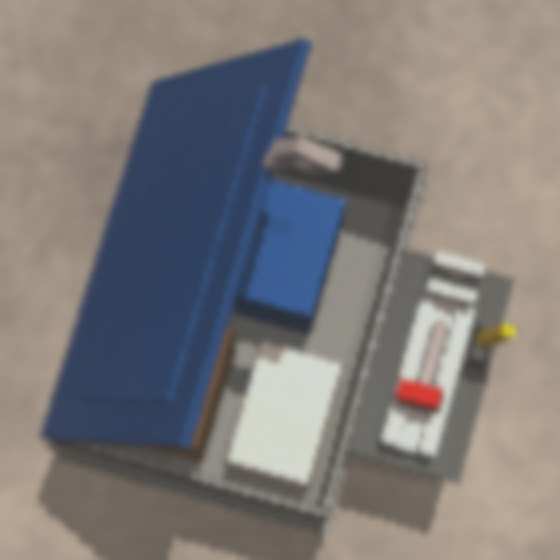

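```bash
cat >> h.py <<'E'
def crop(u,v): return np.array([u/4+190-.375,v/4+120-.375])
E
python3 - <<'E'
from h import *
# crop px, tote pt
L=[((422,163),(130,-100,120)),((325,520),(-130,-100,120)),((460,264),(60,-140,141)),((452,290),(40,-140,141))]
A=np.array([onz('top',crop(*a),b[2])[:2] for a,b in L]);B=np.array([b[:2] for a,b in L],float)
a,b=A-A.mean(0),B-B.mean(0)
yaw=np.arctan2((b[:,0]*a[:,1]-b[:,1]*a[:,0]).sum(),(a*b).sum())
R=np.array([[np.cos(yaw),-np.sin(yaw)],[np.sin(yaw),np.cos(yaw)]]);t=A.mean(0)-R@B.mean(0)
print('yaw',yaw,'t',t,'res',(A-t)@R-B, np.linalg.norm(A[0]-A[1]))
im=cv2.imread('pics/top0.png').astype(int);b_,g,r=im[...,0],im[...,1],im[...,2]
for nm,m in(('red',(r>120)&(g<70)&(b_<70)),('yel',(r>120)&(g>100)&(b_<60))):
    m[:120]=0;m[260:]=0;m[:,:190]=0;m[:,330:]=0
    v,u=np.nonzero(m);print(nm,len(u),u.mean(),v.mean())
    for z in(137,151.5,172,180):print(z,(onz('top',(u.mean(),v.mean()),z)[:2]-t)@R)
# lid: corners crop
def T(p):return np.r_[R@np.array(p[:2])+t,p[2]]
obs=[crop(190,447),crop(305,42)]
for q in np.arange(.6,2.0,.1):
    pts=[T((x,100-204*np.cos(q)-4*np.sin(q)*0,124+204*np.sin(q))) for x in(-133,133)]
    print(round(q,2),np.linalg.norm(proj('top',pts)-obs,axis=1).round(1))
print('hinge crop',(proj('top',[T((-133,100,124)),T((133,100,124)),T((50,-140,124)),T((50-75,-140,124))])-[190-.375,120-.375])*4)
E
```

```text
yaw -0.16473894069410108 t [575.94839326  56.69816625] res [[-0.59211505  1.70357   ]
 [-0.87556276  1.04336837]
 [ 0.2967418  -1.73278948]
 [ 1.17093601 -1.01414888]] 260.28428499625556
red 37 294.1081081081081 218.56756756756758
137 [ -34.94024619 -137.30826161]
151.5 [ -37.6605145  -137.02706109]
172 [ -41.50641109 -136.62950175]
180 [ -43.00724878 -136.47435664]
yel 11 314.1818181818182 202.54545454545453
137 [  22.46274831 -178.79646249]
151.5 [  19.09727638 -178.04893897]
172 [  14.33919538 -176.99209536]
180 [  12.48238328 -176.57966859]
0.6 [24.8 24.9]
0.7 [19.4 19.5]
0.8 [13.3 13.4]
0.9 [6.5 6.8]
1.0 [1.6 0.8]
1.1 [9.1 8.1]
1.2 [17.4 16. ]
1.3 [26.  24.2]
1.4 [34.9 32.6]
1.5 [43.7 40.9]
1.6 [52.4 49.2]
1.7 [60.9 57.2]
1.8 [69.  64.9]
1.9 [76.6 72.2]
hinge crop [[ 41.90423697 443.51924842]
 [152.41653899  84.70409662]
 [451.7221653  283.18646584]
 [424.18676405 386.27284471]]
```

```bash
cat >> h.py <<'E'
YAW=-0.1647;T0=np.array([575.95,56.7])
def tote(p):
    c,s=np.cos(YAW),np.sin(YAW);return np.r_[np.array([[c,-s],[s,c]])@np.array(p[:2],float)+T0,p[2]]
def untote(P):
    c,s=np.cos(YAW),np.sin(YAW);return np.r_[np.array([[c,s],[-s,c]])@(np.array(P[:2])-T0),P[2]]
def go(*pts):  # fingertip-centre targets in tote frame -> rows; tool down, yaw=YAW-pi/2
    s=state();R0=Rot.from_euler('xyz',s['tcp_rot']);Rt=Rot.from_euler('xyz',[np.pi,0,YAW-np.pi/2])
    tip=s['eef_pos']+R0.apply([0,0,190.]);print('t',s['t'],'tip tote',untote(tip).round(1),'F',s['ft_force'].round(1),s['opening'])
    for p in pts:
        d=R0.inv().apply(tote(p)+[0,0,190]-s['eef_pos'])/10; print(p,d.round(2),np.degrees((R0.inv()*Rt).as_rotvec()).round(2))
E
python3 -c "
from h import *
go((20,-250,360),(20,70,360),(20,60,310),(20,30,285))"
```

```text
t 0.1 tip tote [-247.5 -692.1  214.3] F [-0.9 -0.  -0.2] 0.9970521297485326
(20, -250, 360) [-25.03 -45.22 -14.55] [1.000e-02 5.000e-02 2.988e+01]
(20, 70, 360) [-52.78 -61.17 -14.52] [1.000e-02 5.000e-02 2.988e+01]
(20, 60, 310) [-51.91 -60.67  -9.52] [1.000e-02 5.000e-02 2.988e+01]
(20, 30, 285) [-49.3  -59.17  -7.02] [1.000e-02 5.000e-02 2.988e+01]
```

arm_command --jaw 0 --pt "-4 -7 -8 0 0 7" --pt "-8 -13 -14.5 0 0 14" --pt "-12 -20 -14.5 0 0 21" --pt "-16 -27 -14.5 0 0 29.9" --pt "-20 -34 -14.5 0 0 29.9" --pt "-23 -40 -14.5 0 0 29.9" --pt "-25 -45.2 -14.5 0 0 29.9" --pt "-32 -49 -14.5 0 0 29.9" --pt "-39 -53 -14.5 0 0 29.9" --pt "-46 -57 -14.5 0 0 29.9" --pt "-52.8 -61.2 -14.5 0 0 29.9" --pt "-52.8 -61.2 -14.5 0 0 29.9"

```text
t: 1.1
eef_pos: [475.6, -198.2, 530.2]
tcp_rot: [3.141, 0.0, -1.736]
ft_force: [0.8, -0.4, 0.5]
opening: 0.214
```

```bash
python3 -c "
from h import *
go((20,70,360))"
```

```text
t 1.1 tip tote [ -57.3 -267.9  340.2] F [ 0.8 -0.4  0.5] 0.21394616301015063
(20, 70, 360) [-33.79  -7.71  -1.98] [ 0.02  0.   -0.03]
```

arm_command --pt "-3.5 -1 -2 0 0 0" --pt "-7 -2 -2 0 0 0" --pt "-11 -3 -2 0 0 0" --pt "-15 -4 -2 0 0 0" --pt "-19 -5 -2 0 0 0" --pt "-23 -6 -2 0 0 0" --pt "-27 -7 -2 0 0 0" --pt "-31 -7.7 -2 0 0 0" --pt "-33.8 -7.7 -2 0 0 0" --pt "-33.8 -7.7 -2 0 0 0" --pt "-33.8 -7.7 -2 0 0 0"

```text
t: 2.02
eef_pos: [606.8, 122.0, 549.4]
tcp_rot: [3.14, -0.001, -1.733]
ft_force: [0.6, -0.2, -0.9]
opening: 0.003
```

```bash
python3 -c "
from h import *
r=175
P=[]
for q in (1.05,.9,.75,.6,.45,.3,.18,.08):
    P.append((20,round(100-r*np.cos(q)+4*np.sin(q)+12,1),round(124+r*np.sin(q)+4*np.cos(q),1)))
go((20,60,305),*P)
im=read_camera('side');cv2.imwrite('pics/s1.png',im[:,:,::-1])"
```

```text
t 2.0167 tip tote [ 19.4  69.4 359.4] F [ 0.6 -0.2 -0.9] 0.0033609993145589144
(20, 60, 305) [ 0.95 -0.04  5.44] [ 0.07 -0.03  0.13]
(20, np.float64(28.4), np.float64(277.8)) [ 4.11 -0.03  8.17] [ 0.07 -0.03  0.13]
(20, np.float64(6.4), np.float64(263.6)) [ 6.31 -0.03  9.59] [ 0.07 -0.03  0.13]
(20, np.float64(-13.3), np.float64(246.2)) [ 8.28 -0.03 11.33] [ 0.07 -0.03  0.13]
(20, np.float64(-30.2), np.float64(226.1)) [ 9.96 -0.03 13.34] [ 0.07 -0.03  0.13]
(20, np.float64(-43.8), np.float64(203.7)) [11.32 -0.03 15.58] [ 0.07 -0.03  0.13]
(20, np.float64(-54.0), np.float64(179.5)) [12.34 -0.03 18.  ] [ 0.07 -0.03  0.13]
(20, np.float64(-59.5), np.float64(159.3)) [12.89 -0.03 20.02] [ 0.07 -0.03  0.13]
(20, np.float64(-62.1), np.float64(142.0)) [13.15 -0.03 21.75] [ 0.07 -0.03  0.13]
```

View pics/s1.png

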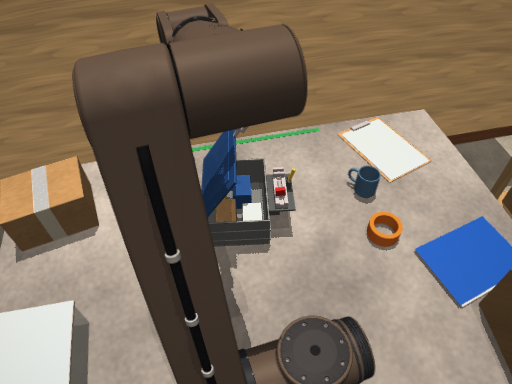

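The side view shows the lock clear of the arm: the keeper is upright at (292,175) and the red head is at (280,190). The gripper is behind the forearm. Next I'll sweep the lid down.

arm_command --pt "0.9 0 3 0 0 0" --pt "0.9 0 5.4 0 0 0" --pt "2.5 0 6.8 0 0 0" --pt "4.1 0 8.2 0 0 0" --pt "5.2 0 8.9 0 0 0" --pt "6.3 0 9.6 0 0 0" --pt "7.3 0 10.5 0 0 0" --pt "8.3 0 11.3 0 0 0" --pt "9.1 0 12.3 0 0 0" --pt "10 0 13.3 0 0 0" --pt "10.7 0 14.5 0 0 0" --pt "11.3 0 15.6 0 0 0"

```text
t: 3.07
eef_pos: [587.9, 8.3, 393.3]
tcp_rot: [-3.141, -0.0, -1.736]
ft_force: [0.2, -0.1, 1.9]
opening: 0.005
```

```bash
python3 -c "
from h import *
go((20,-54,179.5),(20,-60,159),(20,-62,142),(20,-62,134),(20,-62,130))
im=read_camera('top');cv2.imwrite('pics/t2.png',cv2.resize(im[110:270,180:340,::-1],(640,640)))"
```

```text
t 3.0667 tip tote [ 19.8 -45.9 203.3] F [ 0.2 -0.1  1.9] 0.004690263598633802
(20, -54, 179.5) [ 0.82 -0.03  2.38] [-0.02 -0.02 -0.02]
(20, -60, 159) [ 1.42 -0.03  4.43] [-0.02 -0.02 -0.02]
(20, -62, 142) [ 1.62 -0.03  6.13] [-0.02 -0.02 -0.02]
(20, -62, 134) [ 1.62 -0.02  6.93] [-0.02 -0.02 -0.02]
(20, -62, 130) [ 1.62 -0.02  7.33] [-0.02 -0.02 -0.02]
```

View pics/t2.png

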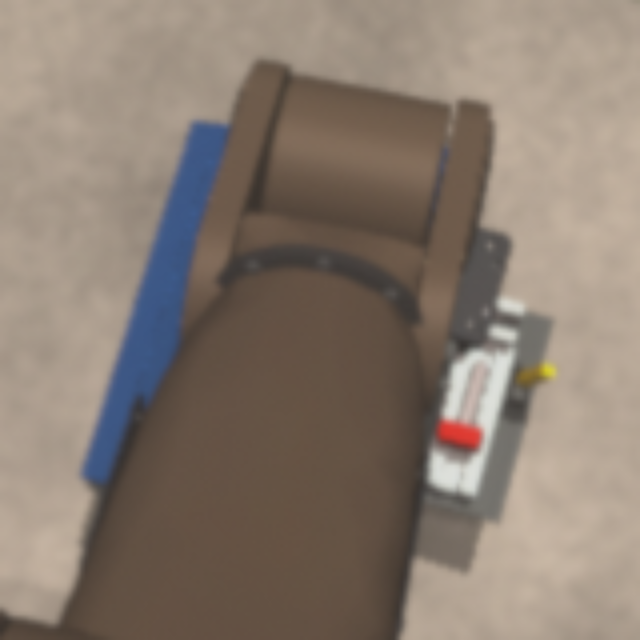

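The lid is going down (contact at 1.9 N) and the lock is untouched. I'll continue downward.

arm_command --pt "0.4 0 1.2 0 0 0" --pt "0.8 0 2.4 0 0 0" --pt "1.1 0 3.4 0 0 0" --pt "1.4 0 4.4 0 0 0" --pt "1.5 0 5.3 0 0 0" --pt "1.6 0 6.1 0 0 0" --pt "1.6 0 6.6 0 0 0" --pt "1.6 0 7.0 0 0 0" --pt "1.6 0 7.2 0 0 0" --pt "1.6 0 7.3 0 0 0" --pt "1.6 0 7.4 0 0 0" --pt "1.6 0 7.45 0 0 0"

```text
t: 4.12
eef_pos: [585.4, -6.5, 319.9]
tcp_rot: [-3.141, -0.0, -1.736]
ft_force: [-0.9, -0.5, 1.1]
opening: 0.001
```

```bash
python3 -c "
from h import *
go((20,-62,128))"
```

```text
t 4.1167 tip tote [ 19.8 -60.8 129.9] F [-0.9 -0.5  1.1] 0.001033036915267622
(20, -62, 128) [ 0.12 -0.03  0.19] [-0.02 -0.   -0.01]
```

arm_command --pt "0.1 0 0.05 0 0 0" --pt "0.1 0 0.1 0 0 0" --pt "0.1 0 0.15 0 0 0" --pt "0.1 0 0.2 0 0 0" --pt "0.1 0 0.2 0 0 0"

```text
t: 4.53
eef_pos: [585.3, -7.6, 318.4]
tcp_rot: [-3.141, -0.0, -1.736]
ft_force: [-1.1, 0.2, 6.5]
opening: 0.007
```

arm_command --pt "0 0 0.05 0 0 0" --pt "0 0 0.1 0 0 0" --pt "0 0 0.1 0 0 0"

```text
t: 4.78
eef_pos: [585.2, -7.6, 318.3]
tcp_rot: [-3.14, -0.0, -1.736]
ft_force: [-4.4, 0.9, 16.9]
opening: 0.001
```

arm_command --pt "0 0 -4 0 0 0" --pt "0 0 -8 0 0 0" --pt "2.5 3 -9 0 0 0" --pt "5 6 -9 0 0 0" --pt "7.9 9.5 -9 0 0 0" --pt "7.9 9.5 -9 0 0 0" --pt "7.9 9.5 -9 0 0 0"

```text
t: 5.37
eef_pos: [477.3, -70.7, 407.4]
tcp_rot: [-3.141, -0.0, -1.738]
ft_force: [0.9, -0.1, -0.4]
opening: 0.009
```

```bash
python3 -c "
from h import *
go((-75,-140,160),(-75,-140,132))
im=read_camera('top');cv2.imwrite('pics/t3.png',cv2.resize(im[110:270,180:340,::-1],(640,640)))
im=read_camera('side');cv2.imwrite('pics/s3.png',cv2.resize(im[120:270,180:330,::-1],(600,600)))"
```

```text
t 5.3667 tip tote [ -76.3 -141.9  217.4] F [ 0.9 -0.1 -0.4] 0.008505728081547512
(-75, -140, 160) [-0.19 -0.14  5.74] [-0.04 -0.01 -0.14]
(-75, -140, 132) [-0.19 -0.14  8.54] [-0.04 -0.01 -0.14]
```

View pics/s3.png

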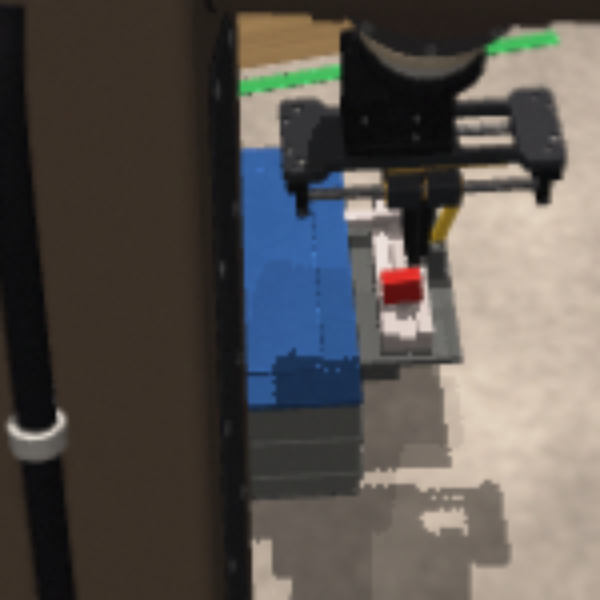

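The lid is shut flat. The red head is clear at crop (402,286) and the fingertips hang above and behind it. I'll check the head with the side ray.

```bash
python3 -c "
from h import *
for uv in ((381,268),(420,268),(402,268),(402,303)):
  p=np.array(uv)/4+[180-.375,120-.375]
  for z in (151.5,125.5):print(uv,z,untote(onz('side',p,z)).round(1))
s=state();tip=s['eef_pos']+Rot.from_euler('xyz',s['tcp_rot']).apply([0,0,190.]);print((proj('side',tip)-[180-.375,120-.375])*4)
"
```

```text
(381, 268) 151.5 [ -28.8 -121.3  151.5]
(381, 268) 125.5 [  -5.8 -123.9  125.5]
(420, 268) 151.5 [ -30.9 -150.5  151.5]
(420, 268) 125.5 [  -8.  -153.9  125.5]
(402, 268) 151.5 [ -29.9 -137.   151.5]
(402, 268) 125.5 [  -7.  -140.   125.5]
(402, 303) 151.5 [ -64.2 -133.7  151.5]
(402, 303) 125.5 [ -42.3 -136.6  125.5]
[[416.3358192  252.95086273]]
```

arm_command --pt "-0.3 -0.1 3 0 0 0" --pt "-0.3 -0.1 6 0 0 0" --pt "-0.3 -0.1 7.5 0 0 0" --pt "-0.3 -0.1 8.5 0 0 0" --pt "-0.3 -0.1 8.5 0 0 0" --pt "-0.3 -0.1 8.5 0 0 0"

```text
t: 5.97
eef_pos: [481.0, -66.7, 321.3]
tcp_rot: [3.141, 0.0, -1.735]
ft_force: [-0.4, 0.2, -0.4]
opening: 0.006
```

```bash
python3 -c "
from h import *
go((-54,-139,132),(12,-139,132))"
```

```text
t 5.9667 tip tote [ -73.6 -137.3  131.3] F [-0.4  0.2 -0.4] 0.006188534011853374
(-54, -139, 132) [ 0.17 -1.94 -0.07] [0.06 0.   0.03]
(12, -139, 132) [ 0.17 -8.54 -0.08] [0.06 0.   0.03]
```

arm_command --pt "0.1 -1 0 0 0 0" --pt "0.1 -1.8 0 0 0 0" --pt "0.1 -2.4 0 0 0 0" --pt "0.1 -3 0 0 0 0" --pt "0.1 -3.5 0 0 0 0" --pt "0.1 -4 0 0 0 0" --pt "0.1 -4.5 0 0 0 0" --pt "0.1 -5 0 0 0 0" --pt "0.1 -5.5 0 0 0 0" --pt "0.1 -6 0 0 0 0"

```text
t: 6.8
eef_pos: [539.6, -78.1, 321.8]
tcp_rot: [-3.142, -0.0, -1.736]
ft_force: [-0.8, 0.5, -0.2]
opening: 0.002
```

arm_command --pt "0 -0.4 0 0 0 0" --pt "0 -0.8 0 0 0 0" --pt "0 -1.2 0 0 0 0" --pt "0 -1.6 0 0 0 0" --pt "0 -1.9 0 0 0 0" --pt "0 -2.1 0 0 0 0" --pt "0 -2.2 0 0 0 0" --pt "0 -2.2 0 0 0 0"

```text
t: 7.47
eef_pos: [560.9, -81.6, 321.7]
tcp_rot: [-3.141, -0.0, -1.736]
ft_force: [-0.1, 0.5, 0.1]
opening: 0.007
```

```bash
python3 -c "
from h import *
go((12,-139,132))
im=read_camera('side');cv2.imwrite('pics/s4.png',cv2.resize(im[140:240,220:320,::-1],(600,600)))"
```

```text
t 7.4667 tip tote [   7.9 -138.9  131.7] F [-0.1  0.5  0.1] 0.006501415864947003
(12, -139, 132) [ 0.01 -0.41 -0.03] [-0.01 -0.   -0.02]
```

View pics/s4.png

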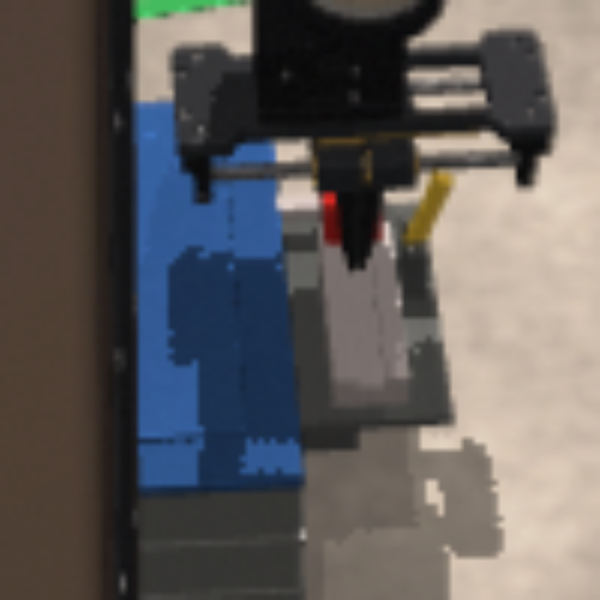

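The fingers are behind the red head, which has travelled up to the clevis, and the keeper is still upright. I'll push gently until it stops.

arm_command --pt "0 -0.2 0 0 0 0" --pt "0 -0.4 0 0 0 0" --pt "0 -0.5 0 0 0 0" --pt "0 -0.6 0 0 0 0" --pt "0 -0.6 0 0 0 0"

```text
t: 7.93
eef_pos: [565.0, -82.5, 321.2]
tcp_rot: [3.134, -0.0, -1.736]
ft_force: [-15.9, -1.3, 6.2]
opening: 0.006
```

The pin stopped hard at fingertip centre x = 12, exactly where home is expected. Now I'll retract and go around to the keeper's outer side.

arm_command --pt "0 0.5 0 0 0 0" --pt "0 2.5 -2 0 0 0" --pt "0 2.8 -5 0 0 0" --pt "1.5 2.8 -8 0 0 0" --pt "5 2.8 -8.5 0 0 0" --pt "7.5 2.8 -8.5 0 0 0" --pt "7.5 1.5 -8.5 0 0 0" --pt "7.5 0.4 -8.5 0 0 0" --pt "7.5 0.4 -8.5 0 0 0" --pt "7.5 0.4 -8.5 0 0 0"

```text
t: 8.77
eef_pos: [550.4, -155.9, 406.5]
tcp_rot: [3.142, -0.0, -1.736]
ft_force: [-0.3, 0.1, -0.1]
opening: 0.003
```

```bash
python3 -c "
from h import *
go((8.5,-212,165),(8.5,-152,165),(8.5,-143,145),(8.5,-140,137))
im=read_camera('side');cv2.imwrite('pics/s5.png',cv2.resize(im[140:240,220:320,::-1],(600,600)))"
```

```text
t 8.7667 tip tote [   9.7 -213.9  216.5] F [-0.3  0.1 -0.1] 0.0032005111803926458
(8.5, -212, 165) [-0.19  0.12  5.15] [ 0.   -0.   -0.02]
(8.5, -152, 165) [-6.19  0.12  5.15] [ 0.   -0.   -0.02]
(8.5, -143, 145) [-7.09  0.12  7.15] [ 0.   -0.   -0.02]
(8.5, -140, 137) [-7.39  0.12  7.95] [ 0.   -0.   -0.02]
```

View pics/s5.png

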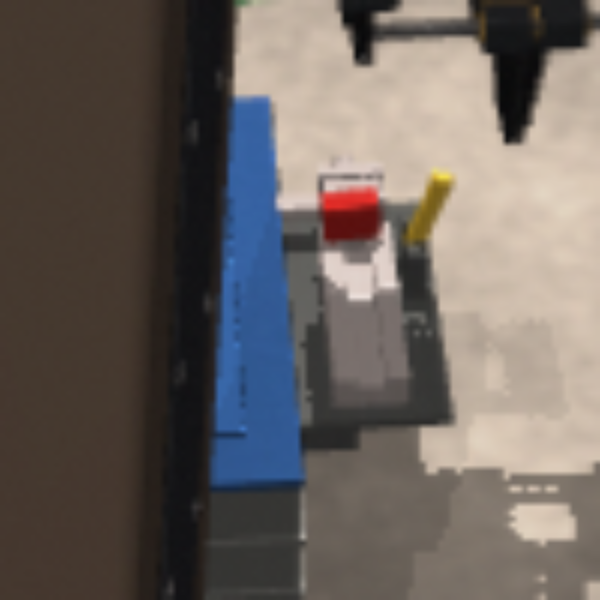

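The head is seated against the clevis cheek at (350,215), the keeper at (430,205) is upright, and the fingers are outside it. Next I'll lower and sweep it inwards.

arm_command --pt "0 0.1 3 0 0 0" --pt "0 0.1 5.1 0 0 0" --pt "-1 0.1 5.1 0 0 0" --pt "-2 0.1 5.1 0 0 0" --pt "-3 0.1 5.1 0 0 0" --pt "-4 0.1 5.1 0 0 0" --pt "-5 0.1 5.1 0 0 0" --pt "-6 0.1 5.2 0 0 0" --pt "-6.5 0.1 5.5 0 0 0" --pt "-6.9 0.1 6 0 0 0" --pt "-7.1 0.1 6.5 0 0 0" --pt "-7.1 0.1 7 0 0 0"

```text
t: 9.82
eef_pos: [561.1, -85.4, 336.1]
tcp_rot: [3.141, 0.0, -1.736]
ft_force: [-0.7, 0.2, 1.0]
opening: 0.004
```

```bash
python3 -c "
from h import *
go((8.5,-140,137))
im=read_camera('side');cv2.imwrite('pics/s6.png',cv2.resize(im[140:240,220:320,::-1],(600,600)))"
```

```text
t 9.8167 tip tote [   8.6 -142.6  146.1] F [-0.7  0.2  1. ] 0.003951623416990178
(8.5, -140, 137) [-0.26  0.02  0.91] [ 0.02  0.   -0.  ]
```

View pics/s6.png

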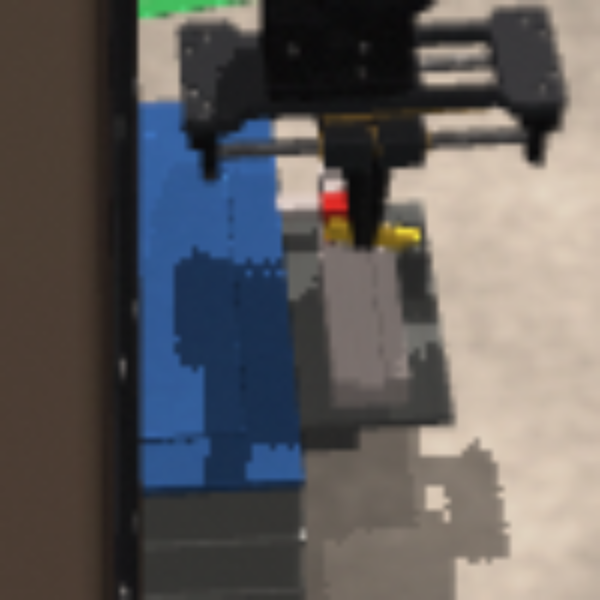

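The keeper is now across the channel behind the head at (375,235), slightly raised. I'll press it fully down.

arm_command --pt "-0.2 0 0.4 0 0 0" --pt "-0.3 0 0.7 0 0 0" --pt "-0.3 0 0.85 0 0 0" --pt "-0.3 0 0.95 0 0 0" --pt "-0.3 0 1.0 0 0 0" --pt "-0.3 0 1.0 0 0 0"

```text
t: 10.37
eef_pos: [561.5, -82.8, 327.2]
tcp_rot: [-3.141, -0.0, -1.736]
ft_force: [-3.1, 1.5, 5.2]
opening: 0.008
```

arm_command --pt "0 0 0.05 0 0 0" --pt "0 0 0.1 0 0 0" --pt "0 0 0.1 0 0 0"

```text
t: 10.62
eef_pos: [561.5, -82.8, 327.0]
tcp_rot: [-3.141, -0.0, -1.736]
ft_force: [-4.1, 1.0, 12.0]
opening: 0.01
```

arm_command --pt "0 0 -2 0 0 0" --pt "0 0.5 -5 0 0 0" --pt "0 4 -9 0 0 0" --pt "4 7 -12 0 0 0" --pt "8 9 -14 0 0 0" --pt "12 11 -14 0 0 0" --pt "16 12 -14 0 0 0" --pt "20 12 -14 0 0 0" --pt "24 12 -14 0 0 0" --pt "24 12 -14 0 0 0" --pt "24 12 -14 0 0 0"

```text
t: 11.53
eef_pos: [402.6, -303.8, 465.9]
tcp_rot: [-3.141, -0.001, -1.74]
ft_force: [0.1, 1.1, -0.7]
opening: 0.005
```

```bash
python3 -c "
from h import *
go()
a=read_camera('side');b=read_camera('top')
cv2.imwrite('pics/e.png',np.hstack([cv2.resize(a[140:240,220:320,::-1],(400,400),interpolation=2),cv2.resize(b[140:260,210:330,::-1],(400,400),interpolation=2)]))"
```

```text
t 11.5333 tip tote [-111.8 -384.3  275.9] F [ 0.1  1.1 -0.7] 0.004652139801500579
```

View pics/e.png

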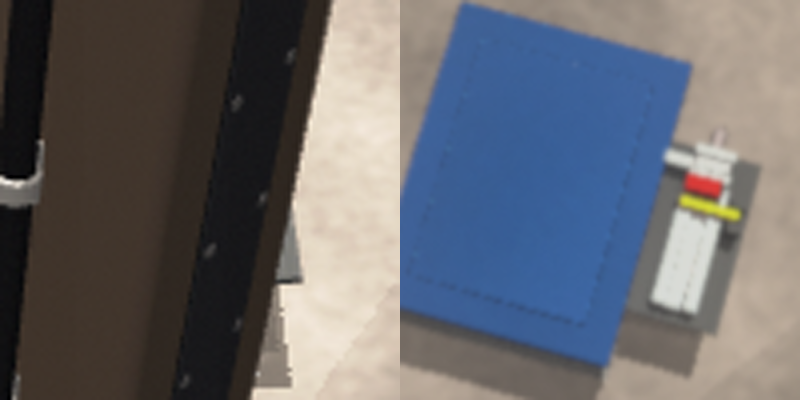

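The top view shows the lid flat, the pin tip protruding past the far cheek at (718,135), the head at the clevis, and the yellow bar level right behind it. I'll hand the job in.

```bash
python3 -c "
from h import *
print(job_done())"
```

```text
the job is handed in; nothing more can be done
None
```

The tote is locked for dispatch and the job was handed in at about 11.6 s of the 48 s allowed.

1. **Lid:** I swept it shut and pressed until it stopped hard, at about 17 N with the fingertip at z ≈ 128 mm. That matches the shut height.
2. **Pin:** I pushed it until the head stopped on the near cheek, at about 16 N, where home was expected.
3. **Keeper:** I flipped it over and pressed it down to its stop, at about 12 N with the bar's top at about 137 mm. That matches fully down.

The last top picture shows the lid flat, the pin tip out past the far cheek, and the keeper across the channel just behind the head. The arm was clear of everything. The last side picture was blocked by the arm, so it confirmed nothing. I stayed clear of the tape, mug and bottle, but did not measure their positions again at the end. No check disagreed.

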